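Draw the safety bolt of a board test fixture

ROBOT

A 7-joint arm with a two-finger parallel gripper is mounted at the origin on a cart in front of the work surface, level with it; the furniture and walls round the work are solid. World frame = base frame: x ahead of the robot, y to its left, z up, the work surface at z = 0. Lengths are in mm, angles in rad, forces in N, time in s.
With the tool pointing down it reaches from about 400 to 875 mm from the base axis. Payload 4.4 kg.
Tool frame: the origin (TCP) lies midway between the tips of the shut fingers; the grasp point (between the pads) lies 19 mm behind it (ctrl.grip_point_offset is the distance from the TCP to the grasp point, in mm); z points along the fingers, y is the line along which they close (so a half turn about z gives the same grasp; the last joint's range is limited). The gripper opens to 85 mm and grips with 20 to 120 N. Pads are 22 mm wide; open, the fingers measure 114 mm over their backs; the gripper's body (76 mm by 85 mm) begins 54 mm behind the grasp point. The pads swing forward as they close: fully open they stand 13 mm farther back than shut.
Start: joints at [-1.195, 0.628, 0.038, 1.517, -0.027, 0.996, -0.02], TCP at [277.897, 587.615, 194.313] pointing down, gripper open.
Joint ranges: [-3.06, 3.06], [-0.37, 2.12], [-1.25, 1.32], [0.18, 2.47], [-1.1, 4.24], [0.23, 1.98], [-2.94, 2.94]. Speed limits (rad/s): [2.57, 2.57, 3.14, 3.14, 3.14, 3.14, 3.14].

INTERFACE

Orientations are given as [roll, pitch, yaw] about the fixed x, y, z axes, in that order (R = Rz(yaw) Ry(pitch) Rx(roll)).
In Python, from cell import ctrl gives the robot as it stands.
- The arm moves only by the shell command python3 nudge.py FILE, which reads ROWS from the file FILE. ROWS is a JSON object whose key "ticks" holds a list of rows, 1 to 12 of them, each of 7 numbers: dx, dy, dz in shares of the most that a row can go, 1 being 50 mm, then a rotation vector rx, ry, rz in units of 0.05 rad, then the finger opening in mm; each row shifts and turns the commanded pose from where the row before left it, along the tool's axes as they then stand; what a row does not reach is not made up. A row lasts 1/10 s, in which the tool goes at most 50 mm and 0.15 rad, less where a joint would pass 70% of its speed; a pose out of reach is approached as far as the arm can. The fingers move at their own pace and stop on an object; the grip force is fixed at half the most. Time passes only in rows, so rows that do not move let the fingers close. It prints the time, the measured TCP pose, the force, the opening and the grip force at its end. Input that does not fit is refused with a message, and nothing moves.
- ctrl.read_state(): the state, without advancing time (a new reading comes with each control period).
- ctrl.get_image(name): name is "scene" or "side" or "wrist"; returns the picture (384x512x3 uint8, blue, green, red); there is no depth.
- ctrl.calibration(name): a dict with "fx", "fy", "cx", "cy" (pixels), "rvec" (rotation vector, rad) and "tvec" (3), from world to camera coordinates, as OpenCV has them; the wrist camera has in their place "hand_eye" (4x4, takes a point from camera to tool coordinates, whose origin is the TCP and whose axes are the flange's). Camera axes: x right, y down, z forward; pixel columns grow to the right and rows downward; lengths in mm; the calibration is good to about 2 mm. A picture is of the moment at which its call begins: read the wrist's pose just before it. calibration takes no time and is no camera call.
- ctrl.finish_job(): hands the job in; it is judged then, once.
The state is a dict: "clock": time; "qpos": joint angles; "qd": joint speeds; "tau": joint torques, N m; "eef_pos": TCP position; "tool_rot": TCP orientation; "force": force on the tool from outside, world axes, zero at the start; "torque": the same for the moment, N m; "width": finger opening in mm; "gripper_force": force on a finger pad.
Only numpy, scipy, OpenCV 4.12 (cv2) and the standard library are available. Lean on these libraries where they do the work, as an engineer would, in place of code of your own. Each camera call takes 0.05 s, during which the arm holds its last target. There are 200 camera calls.

TASK

Unlock the board test fixture on the bench: press the long finger plate of its spring safety catch down with one fingertip and, keeping it down all the way, push the bolt's upright peg with the other finger to the left, out of the lid's eye, as far as it goes. Then let go of both, so that the catch springs back into the drawn bolt and the lid rises by itself on its springs. Do not touch the lid, and leave the loose things round the fixture where they are.

Things in the scene. Friction and masses are not known exactly. Their poses are not given: they have to be found in the camera images.
- fixture: board test fixture, fixed to the bench: grey stepped box 240 (x) by 250 mm (y); front ledge 36 mm high carries bolt and catch; behind it a framed clear lid, top 60 mm high while shut, front edge at x -47 mm. Origin: centre of the underside, on the bench; x from ledge to lid hinge, y to the left seen from the front, z up. Turned up to 0.4 rad about the vertical
- plate_top (a point): middle of the top of the catch's ribbed dark steel finger plate, at fixture (-104, -20, 64) mm at rest. Plate 80 mm long along y, x from -117 to -81 mm, hinged at its rear (axis along y at x -82, z 53 mm): press it anywhere along its length near this x; a fingertip may slide along it while pressing. Around it only the peg and the nearby lid's eye stand higher
- peg_top (a point): centre of the top of the bolt's upright round steel peg, 14 mm in diameter, at fixture (-104, 62, 86) mm while shut; the peg stands from 48 to 86 mm above the bench on a flat arm that lies below 48 mm. 35 mm of free space lie between the plate's left end and the shut peg: a finger goes in there and pushes the peg to fixture +y
- bolt (a joint): travel of the bolt along fixture +y, m: 0 shut (tongue through the lid's eye), 0.033 drawn to its stop. Notches in its top at 0, 0.016 (half-way) and 0.032 (drawn), each with 1.7 mm play either way: the catch's nose drops into the one below it and blocks the bolt. With the catch held down it slides with 1 to 3 N and stays where it is left
- catch (a joint): angle of the catch plate, rad: 0 at rest (up, nose in a notch), 0.30 pressed to its stop; the nose is clear of the bolt from about 0.21, that is 4.8 mm down at plate_top; the stop is 7 mm down there. A spring returns it: about 2.5 N at plate_top to start, 6 N at the stop
- lid (a joint): angle of the lid about its rear hinge, rad: 0 shut, 0.15 risen to its stop (front edge 26 mm higher). Springs raise it within a second once the bolt has left its eye (from about 0.022 m of travel)
- lid_frame: the lid itself, 166 by 250 mm, with the steel eye plate at its front right; origin on its rear hinge
- catch_plate: the finger plate as a body, origin on its hinge axis at fixture (-82, -20, 53) mm
- bolt_peg: peg and arm of the bolt as a body, origin on the bar of the bolt at fixture (-62, 62, 43) mm while shut
- relay: loose blue block relay, 21x28x35 mm, on the bench in front of the fixture; leave alone
- screwdriver: loose screwdriver with yellow handle, 164 mm long, lying on the bench in front of the fixture; leave alone
- screw_cup: loose white cup, 51 mm across and 42 mm high, on the bench left of the fixture; leave alone
- tweezers: loose steel tweezers, 123 mm long, lying on the bench left of the fixture; leave alone

How it is judged:
By the outcome, as a careful person would: the job done as asked, in the order asked, and still so for the second after the job is handed in, with the robot touching nothing.
It also fails if it takes over 38 s, if anything falls off the work surface, if the arm or the gripper's body presses on something with over 40 N, if the wrist force passes 120 N, or if a joint passes its speed limit or range.

## Working session

There is one attempt and no reset: what is moved stays moved. The work goes in short steps, Python scripts to look and compute and a shell command to move; the robot and the scene stay as the last step left them, time stands still between calls to the robot, and variables do not carry over. Pictures are saved under pics/ and viewed, at most 10 in all, crops included, and the job is handed in when it is done.

```bash
ls; mkdir -p pics; cat > h.py <<'E'
import numpy as np, cv2
from cell import ctrl
def cam(n):
    c=ctrl.calibration(n); K=np.array([[c['fx'],0,c['cx']],[0,c['fy'],c['cy']],[0,0,1]]); return c,K
def proj(n,P):
    c,K=cam(n); return cv2.projectPoints(np.float64(P).reshape(-1,1,3),np.float64(c['rvec']),np.float64(c['tvec']),K,None)[0].reshape(-1,2)
def ray(n,uv):
    c,K=cam(n); R=cv2.Rodrigues(np.float64(c['rvec']))[0]; t=np.float64(c['tvec']).ravel()
    d=R.T@np.linalg.solve(K,[uv[0],uv[1],1]); return -R.T@t,d
def onz(n,uv,z):
    o,d=ray(n,uv); return o+d*(z-o[2])/d[2]
E
python3 - <<'E'
from h import *
for n in ("scene","side"):
    cv2.imwrite(f"pics/{n}0.png",cv2.resize(ctrl.get_image(n),(800,600),interpolation=cv2.INTER_CUBIC)); print(n,ctrl.calibration(n),ray(n,(256,192)))
s=ctrl.read_state(); print(s['clock'],s['eef_pos'],s['tool_rot'],s['width'],s['force'])
E
```

```text
cell.py
nudge.py
pics
scene {'fx': 421.2356006137813, 'fy': 421.2356006137813, 'cx': 251.19986160808148, 'cy': 191.54945164548914, 'rvec': array([ 2.01935547, -1.12596745,  0.51605518]), 'tvec': array([-257.21987711,  379.33072554,  517.73002873])} (array([   5.86255361, -309.4557503 ,  618.30495408]), array([ 0.65590851,  0.40733156, -0.63560682]))
side {'fx': 439.62995366609226, 'fy': 439.62995366609226, 'cx': 259.3271621957435, 'cy': 189.56780076574236, 'rvec': array([ 0.1900879 , -2.70360377,  1.4379503 ]), 'tvec': array([571.28491204,  69.18312687, 880.04238289])} (array([462.55518247, 765.57322619, 552.78177426]), array([ 0.12976597, -0.81617832, -0.56311778]))
0.1 [277.63617559 587.04187042 193.46647812] [-3.13988811e+00  1.95991494e-05  2.69977122e+00] 85.38402063903919 [-0.26896493 -0.36076285 -0.24252903]
```

View pics/scene0.png

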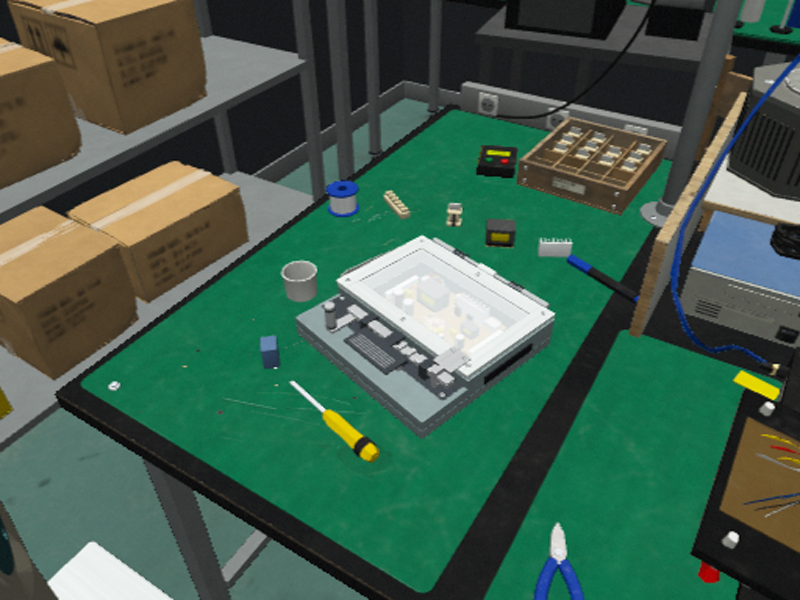

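View pics/side0.png

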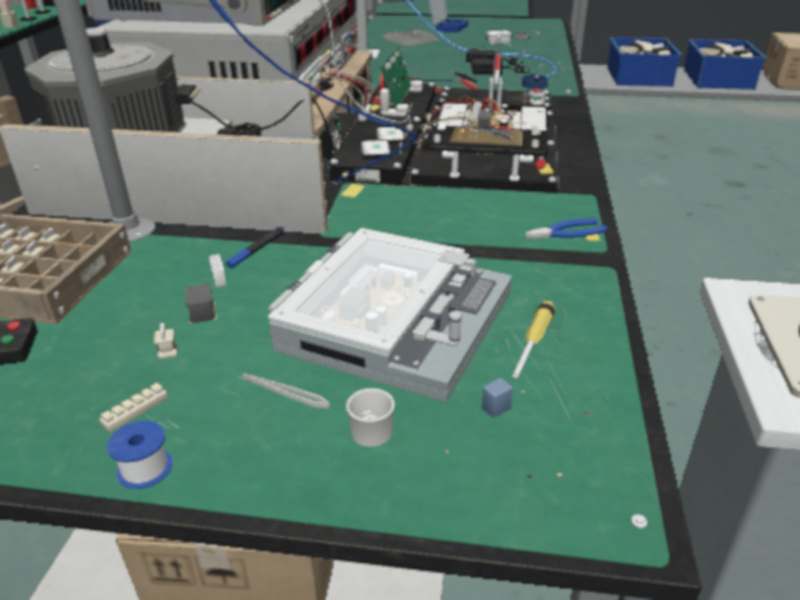

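The scene picture shows the fixture with the peg at about (329,306) and the plate at about (372,352). In the side picture the peg is at about (455,318). I'll take crops for precise pixels.

```bash
python3 - <<'E'
from h import *
a=ctrl.get_image("scene")[145:285,180:365]; b=ctrl.get_image("side")[140:260,165:335]
cv2.imwrite("pics/sc.png",cv2.resize(a,None,fx=4,fy=4,interpolation=cv2.INTER_CUBIC))
cv2.imwrite("pics/si.png",cv2.resize(b,None,fx=4,fy=4,interpolation=cv2.INTER_CUBIC))
E
```

```text
(no output)
```

View pics/sc.png

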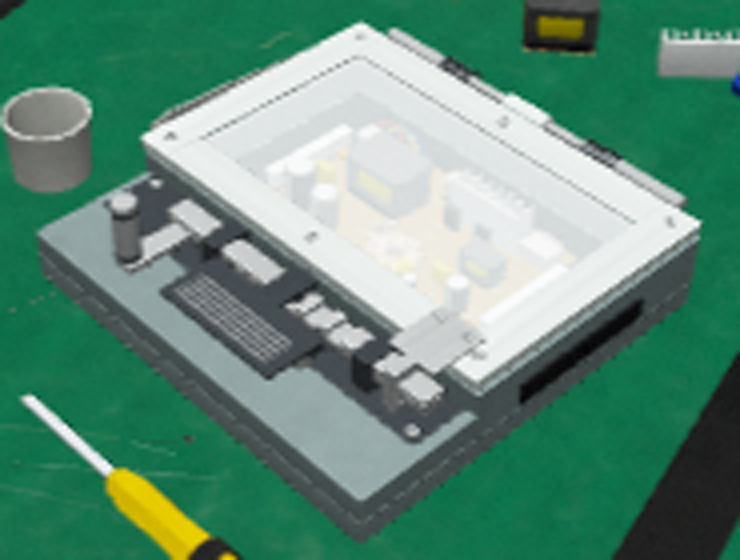

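View pics/si.png

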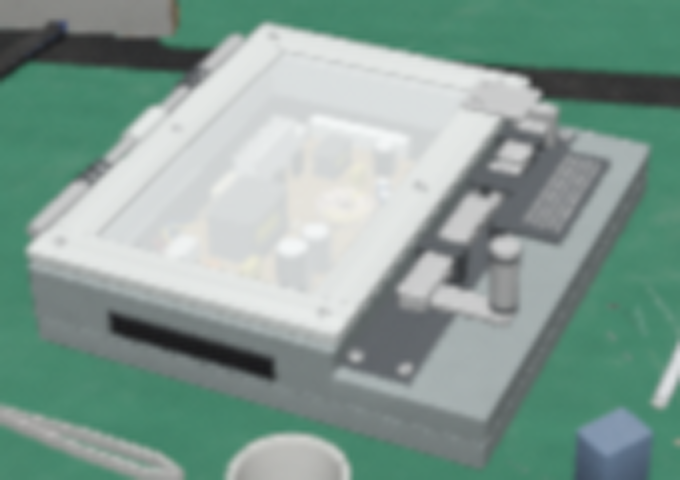

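Crop scene: peg top (124,202), ledge corners (38,238) and (362,500), lid corners (143,138), (362,24), (700,225). Crop side: peg top (507,244), ledge corners (490,415) and (650,147), lid corners (30,252), (335,337), (268,25). Next I'll fit the pose.

```bash
cat > fit.py <<'E'
from h import *
from scipy.optimize import least_squares
from scipy.spatial.transform import Rotation as Ro
o=[("scene",(180,145),[((124,202),(-104,62,86)),((38,238),(-120,125,36)),((362,500),(-120,-125,36)),((143,138),(-47,125,60)),((362,24),(119,125,60)),((700,225),(119,-125,60))]),
("side",(165,140),[((507,244),(-104,62,86)),((490,415),(-120,125,36)),((650,147),(-120,-125,36)),((30,252),(119,125,60)),((335,337),(-47,125,60)),((268,25),(119,-125,60))])]
def w(p,P): return Ro.from_euler('z',p[2]).apply(P)+[p[0],p[1],0]
def res(p): return np.concatenate([(proj(n,w(p,[b for a,b in l]))-[np.array(a)/4+off for a,b in l]).ravel() for n,off,l in o])
r=least_squares(res,[500,50,0],loss='soft_l1'); print(r.x,np.round(res(r.x).reshape(-1,2),1).tolist())
def lin(l):
    A=[];b=[]
    for n,uv in l:
        c,d=ray(n,uv); d/=np.linalg.norm(d); M=np.eye(3)-np.outer(d,d); A.append(M); b.append(M@c)
    return np.linalg.solve(sum(A),sum(b))
print("peg tri",lin([("scene",(180+31,145+50.5)),("side",(165+507/4,140+61))]),"peg fit",w(r.x,[-104,62,86]),"plate",w(r.x,[-104,-20,64]))
E
python3 fit.py
```

```text
[ 5.83618891e+02  1.51699102e+01 -2.81245507e-01] [[-0.4, -0.5], [-1.3, -2.1], [-0.6, 0.2], [-1.1, -0.4], [-0.6, -1.0], [0.3, -0.8], [0.3, -1.7], [-0.6, -0.8], [0.7, -2.0], [-0.2, -2.4], [0.8, -2.2], [-0.4, -1.6]]
peg tri [501.82599753 104.20542204  83.00540121] peg fit [500.91325128 103.59941379  86.        ] plate [478.15395162  24.8211536   64.        ]
```
Good: yaw -0.281. Origin (583.6,15.2). z measured seems offset ~-3mm in side.. (calibration 2 mm). Fine.

Units first: shifts go in shares of 50 mm and turns go in units of 0.05 rad. So -39 mm is -0.78, -29 mm is -0.58, -0.08 rad is -1.6.

```bash
echo '{"ticks": [[0,0,0,0,0,-1.6,65],[0,0,0,0,0,-1.6,65],[-0.58,-0.78,0,0,0,0,65],[-0.58,-0.78,0,0,0,0,65],[-0.58,-0.78,0,0,0,0,65],[-0.58,-0.78,0,0,0,0,65],[-0.58,-0.78,0,0,0,0,65],[-0.58,-0.78,0,0,0,0,65],[-0.58,-0.78,0,0,0,0,65],[-0.58,-0.78,0,0,0,0,65],[-0.58,-0.78,0,0,0,0,65],[-0.58,-0.78,0,0,0,0,65]]}' > rows.txt && python3 nudge.py rows.txt; cat > tgt.py <<'E'
from h import *
import sys
from scipy.spatial.transform import Rotation as Ro
F=Ro.from_euler('z',-0.2812); o=np.array([583.6,15.2,0])
s=ctrl.read_state(); T=Ro.from_euler('xyz',s['tool_rot'])
print("t",s['clock'],"fixture TCP",np.round(F.inv().apply(np.array(s['eef_pos'])-o),1),"tilt/yaw err",np.round((F*Ro.from_euler('xyz',[np.pi,0,np.pi])).inv().__mul__(T).as_rotvec(),3),"w",round(s['width'],1),"F fix",np.round(F.inv().apply(s['force']),1))
E
python3 tgt.py
```

```text
clock: 1.4
eef_pos: [448.4, 130.5, 194.5]
tool_rot: [3.141, 0.0, 2.86]
force: [1.1, 0.5, 0.1]
width: 64.9
gripper_force: 0.0
t 1.4 fixture TCP [-161.9   73.2  194.5] tilt/yaw err [-0. -0.  0.] w 64.9 F fix [0.9 0.8 0.1]
```

In the tool's units: 40 mm is 0.8, -38 mm is -0.76.

```bash
echo '{"ticks": [[-0.58,-0.74,0,0,0,0,65],[-0.58,-0.76,0,0,0,0,65],[0,0,0.8,0,0,0,65],[0,0,0.8,0,0,0,65],[0,0,0.3,0,0,0,65],[0,0,0,0,0,0,65],[0,0,0,0,0,0,65]]}' > rows.txt && python3 nudge.py rows.txt; python3 tgt.py; python3 - <<'E'
from h import *
a=ctrl.get_image("scene")[130:260,170:330]; b=ctrl.get_image("side")[100:230,200:360]
cv2.imwrite("pics/c1.png",np.hstack([cv2.resize(i,None,fx=2.5,fy=2.5,interpolation=cv2.INTER_CUBIC) for i in (a,b)]))
E
```

```text
clock: 2.1
eef_pos: [483.1, 44.2, 99.6]
tool_rot: [3.142, 0.0, 2.86]
force: [1.1, -0.5, -0.0]
width: 64.9
gripper_force: 0.0
t 2.1 fixture TCP [-104.6    0.    99.6] tilt/yaw err [-0.    -0.     0.001] w 64.9 F fix [ 1.2 -0.2 -0. ]
```

View pics/c1.png

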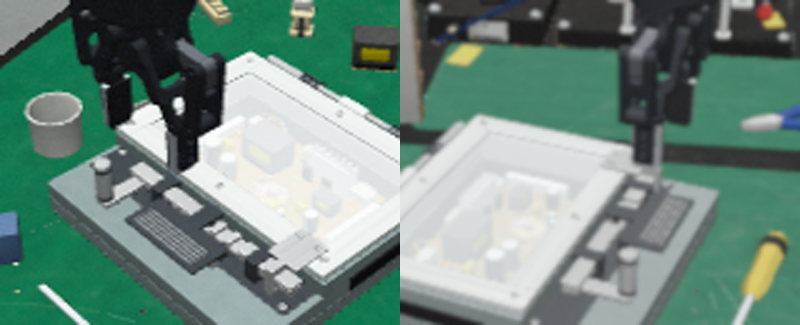

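```bash
python3 - <<'E'
from h import *
from scipy.spatial.transform import Rotation as Ro
F=Ro.from_euler('z',-0.2812); o=np.array([583.6,15.2,0])
P=F.apply([(-104,40,106),(-104,-40,106),(-104,40,64),(-104,-40,64)])+o
print("scene",(proj("scene",P)-[170,130])*2.5,"side",(proj("side",P)-[200,100])*2.5+[400,0])
E
```

```text
scene [[117.05922423 155.90599011]
 [185.69031093 207.69993836]
 [120.50390524 196.85108883]
 [187.01376105 249.31105714]] side [[641.61280062 210.41931363]
 [676.65880772 159.93914432]
 [639.36804539 256.52287464]
 [673.64897252 204.26373082]]
```

```bash
python3 tgt.py; python3 - <<'E'
from h import *
a=ctrl.get_image("scene")[130:260,170:330]; b=ctrl.get_image("side")[100:230,200:360]
cv2.imwrite("pics/c2.png",np.hstack([cv2.resize(i,None,fx=2.5,fy=2.5,interpolation=cv2.INTER_CUBIC) for i in (a,b)]))
E
python3 tgt.py
```

```text
t 2.2 fixture TCP [-103.9    0.4  100.5] tilt/yaw err [-0.001 -0.002  0.   ] w 64.6 F fix [0.  0.3 0.5]
t 2.3 fixture TCP [-104.     0.4  100.5] tilt/yaw err [-0.001 -0.002  0.   ] w 64.9 F fix [-0.6 -0.4 -0.2]
```

View pics/c2.png

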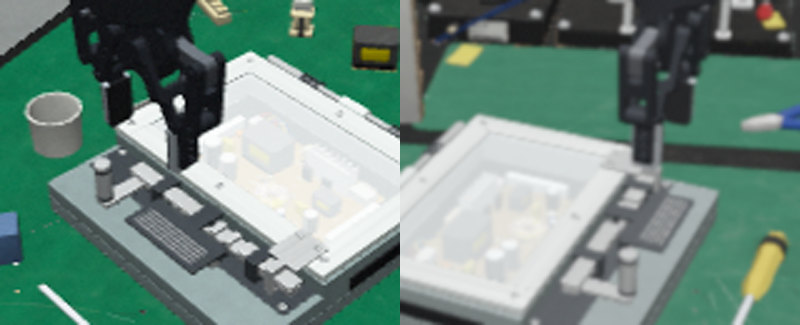

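```bash
sed -i 's/^r=least/if __name__=="__main__":\n  pass\nr=least/' fit.py; python3 - <<'E'
from fit import *
F=Ro.from_euler('z',-0.2812); O=np.array([583.6,15.2,0])
S=lambda u,v:("scene",(170+u/2.5,130+v/2.5)); D=lambda u,v:("side",(200+(u-400)/2.5,100+v/2.5))
for n,a,b in (("s118,125-d645,164",S(118,125),D(645,164)),("s183,173-d657,187",S(183,173),D(657,187)),("cross s183-d645",S(183,173),D(645,164)),("s118-d657",S(118,125),D(657,187))):
    P=lin([a,b]); c,d=ray(*a); g=[np.linalg.norm(np.cross(P-ray(*q)[0],ray(*q)[1]))/np.linalg.norm(ray(*q)[1]) for q in (a,b)]
    print(n,F.inv().apply(P-O),g)
import json
c=ctrl.calibration("wrist"); print(np.round(c['hand_eye'],2),c['fx'])
im=ctrl.get_image("wrist"); cv2.imwrite("pics/w.png",im)
b=ctrl.get_image("side")[100:190,260:350]
cv2.imwrite("pics/sd.png",cv2.resize(b,None,fx=6,fy=6,interpolation=cv2.INTER_CUBIC))
E
```

```text
[ 5.83618891e+02  1.51699102e+01 -2.81245507e-01] [[-0.4, -0.5], [-1.3, -2.1], [-0.6, 0.2], [-1.1, -0.4], [-0.6, -1.0], [0.3, -0.8], [0.3, -1.7], [-0.6, -0.8], [0.7, -2.0], [-0.2, -2.4], [0.8, -2.2], [-0.4, -1.6]]
peg tri [501.82599753 104.20542204  83.00540121] peg fit [500.91325128 103.59941379  86.        ] plate [478.15395162  24.8211536   64.        ]
s118,125-d645,164 [-103.95713831   33.53478412  141.16089827] [np.float64(1.6080395673345438), np.float64(1.6080395673344423)]
s183,173-d657,187 [-90.22195292 -10.45464456 102.39764366] [np.float64(10.318886644391489), np.float64(10.31888664439138)]
cross s183-d645 [-85.50662123 -15.22134026 111.9476686 ] [np.float64(0.7549915391132105), np.float64(0.7549915391130941)]
s118-d657 [-108.44817241   38.36287082  132.44468268] [np.float64(7.270446246863952), np.float64(7.2704462468639965)]
[[ 0.0000e+00 -9.5000e-01 -3.2000e-01  8.1420e+01]
 [ 1.0000e+00  0.0000e+00 -0.0000e+00 -2.0000e-02]
 [ 0.0000e+00 -3.2000e-01  9.5000e-01 -1.7953e+02]
 [ 0.0000e+00  0.0000e+00  0.0000e+00  1.0000e+00]] 337.6586748921099
```

View pics/w.png

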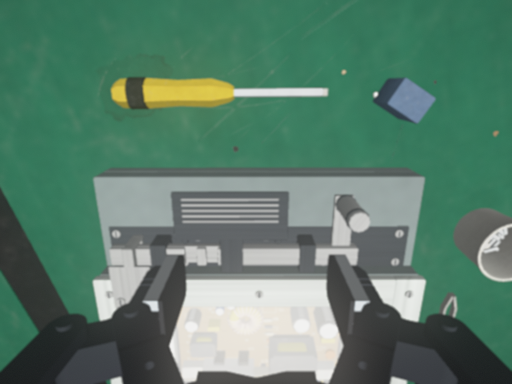

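View pics/sd.png

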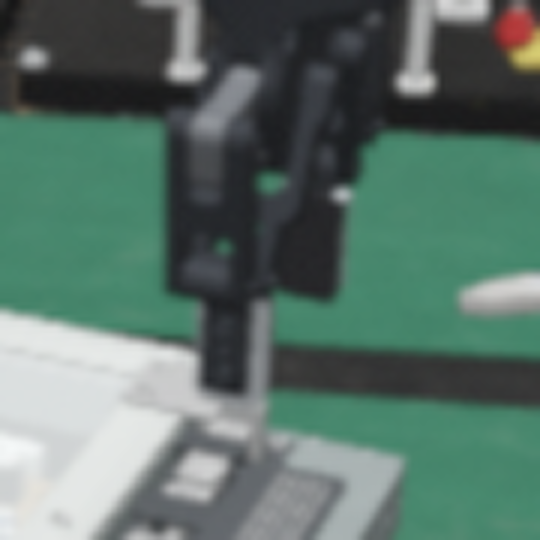

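The wrist picture shows the plate at (230,208), the peg top at (357,221) and the tips at (172,258) and (340,258). This agrees with the fixture fit. The tips look farther back than the TCP, so I'll lower by force.

In the tool's units: 8 mm is 0.16, -2 mm is -0.04.

```bash
echo '{"ticks": [[0,-0.04,0.24,0,0,0,65],[0,0,0.24,0,0,0,65],[0,0,0.16,0,0,0,65],[0,0,0,0,0,0,65],[0,0,0,0,0,0,65]]}' > rows.txt && python3 nudge.py rows.txt; python3 tgt.py;  python3 - <<'E'
from h import *
b=ctrl.get_image("side")[100:230,240:360]; a=ctrl.get_image("scene")[130:260,180:300];w=ctrl.get_image("wrist")[150:384,100:400]
h=lambda i:cv2.resize(i,(360,390),interpolation=cv2.INTER_CUBIC)
m=np.hstack([h(a),h(b)]); cv2.imwrite("pics/c3.png",m)
cv2.imwrite("pics/w3.png",w)
E
```

```text
clock: 2.9
eef_pos: [482.4, 42.3, 67.5]
tool_rot: [3.141, 0.0, 2.86]
force: [-0.1, -0.2, 0.4]
width: 64.8
gripper_force: 0.0
t 2.9 fixture TCP [-104.7   -2.    67.5] tilt/yaw err [-0.    -0.     0.001] w 64.8 F fix [-0.  -0.2  0.4]
```

View pics/c3.png

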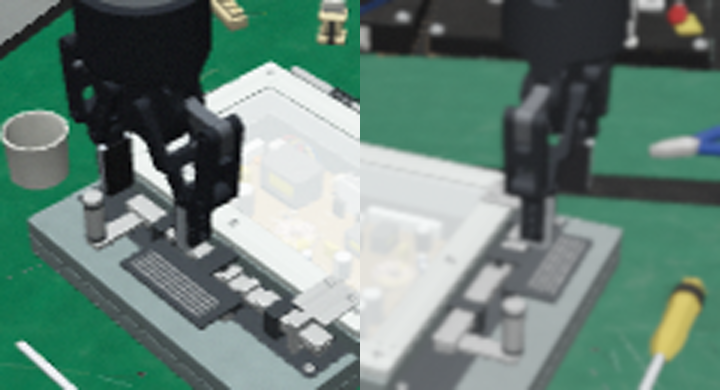

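Scene: left tip (118,195), right tip (195,243). Side: left tip (535,240), right tip (575,190). I'll triangulate them.

```bash
python3 - <<'E'
from fit import *
F=Ro.from_euler('z',-0.2812); O=np.array([583.6,15.2,0])
for a,b in (((180+118/3,130+195/3),(298.3,180)),((245,211),(311.7,163.3))):
    P=lin([("scene",a),("side",b)]); print(F.inv().apply(P-O),proj("scene",P)-a,proj("side",P)-b)
E
```

```text
[ 5.83618891e+02  1.51699102e+01 -2.81245507e-01] [[-0.4, -0.5], [-1.3, -2.1], [-0.6, 0.2], [-1.1, -0.4], [-0.6, -1.0], [0.3, -0.8], [0.3, -1.7], [-0.6, -0.8], [0.7, -2.0], [-0.2, -2.4], [0.8, -2.2], [-0.4, -1.6]]
peg tri [501.82599753 104.20542204  83.00540121] peg fit [500.91325128 103.59941379  86.        ] plate [478.15395162  24.8211536   64.        ]
[-104.64118513   29.48550176  107.8408983 ] [[ 0.59390115 -0.64996406]] [[0.67121138 0.59146816]]
[-104.23251308  -40.18148635  109.17382802] [[-0.79649272  0.88330071]] [[-0.80175303 -0.72148678]]
```

```bash
echo '{"ticks": [[0,0,0.2,0,0,0,65],[0,0,0.2,0,0,0,65],[0,0,0.16,0,0,0,65],[0,0,0,0,0,0,65],[0,0,0,0,0,0,65]]}' > rows.txt && python3 nudge.py rows.txt; python3 tgt.py
```

```text
clock: 3.55
eef_pos: [481.9, 42.2, 38.8]
tool_rot: [-3.141, -0.001, 2.86]
force: [0.4, -0.5, -0.6]
width: 65.1
gripper_force: 0.0
t 3.55 fixture TCP [-105.2   -2.3   38.8] tilt/yaw err [0.    0.001 0.001] w 65.1 F fix [ 0.5 -0.4 -0.6]
```

```bash
for i in 1; do echo '{"ticks": [[0,0,0.1,0,0,0,65],[0,0,0.08,0,0,0,65],[0,0,0,0,0,0,65]]}' > rows.txt && python3 nudge.py rows.txt; done; python3 tgt.py
```

```text
clock: 3.85
eef_pos: [481.9, 42.2, 29.8]
tool_rot: [-3.141, -0.001, 2.86]
force: [0.4, -0.4, -0.2]
width: 65.1
gripper_force: 0.0
t 3.85 fixture TCP [-105.2   -2.3   29.8] tilt/yaw err [0.    0.001 0.001] w 65.1 F fix [ 0.4 -0.3 -0.2]
```

```bash
echo '{"ticks": [[0,0,0.06,0,0,0,65],[0,0,0,0,0,0,65]]}' > rows.txt && python3 nudge.py rows.txt; python3 tgt.py
```

```text
clock: 4.05
eef_pos: [482.1, 42.2, 27.1]
tool_rot: [-3.141, -0.0, 2.86]
force: [-0.7, -0.4, 0.1]
width: 64.7
gripper_force: 0.0
t 4.05 fixture TCP [-105.    -2.2   27.1] tilt/yaw err [0.    0.    0.001] w 64.7 F fix [-0.6 -0.6  0.1]
```

```bash
echo '{"ticks": [[0,0,0.04,0,0,0,65],[0,0,0,0,0,0,65]]}' > rows.txt && python3 nudge.py rows.txt; python3 tgt.py
```

```text
clock: 4.25
eef_pos: [482.2, 42.3, 25.2]
tool_rot: [-3.142, -0.0, 2.86]
force: [-0.9, 0.5, -0.2]
width: 65.2
gripper_force: 0.0
t 4.25 fixture TCP [-104.9   -2.1   25.2] tilt/yaw err [0.    0.    0.001] w 65.2 F fix [-1.   0.2 -0.2]
```

```bash
echo '{"ticks": [[0,0,0.04,0,0,0,65],[0,0,0,0,0,0,65]]}' > rows.txt && python3 nudge.py rows.txt; python3 tgt.py
```

```text
clock: 4.45
eef_pos: [482.2, 42.3, 23.1]
tool_rot: [-3.142, -0.0, 2.86]
force: [-0.9, -0.7, -0.1]
width: 65.1
gripper_force: 0.0
t 4.45 fixture TCP [-105.    -2.1   23.1] tilt/yaw err [0.    0.    0.001] w 65.1 F fix [-0.7 -0.9 -0.1]
```

In the tool's units: 2 mm is 0.04.

```bash
echo '{"ticks": [[0,0,0.04,0,0,0,65],[0,0,0,0,0,0,65]]}' > rows.txt && python3 nudge.py rows.txt; python3 tgt.py
```

```text
clock: 4.65
eef_pos: [482.2, 42.3, 21.1]
tool_rot: [-3.141, -0.0, 2.86]
force: [-0.6, -0.4, -0.6]
width: 64.9
gripper_force: 0.0
t 4.65 fixture TCP [-105.    -2.2   21.1] tilt/yaw err [0.    0.    0.001] w 64.9 F fix [-0.4 -0.6 -0.6]
```

```bash
echo '{"ticks": [[0,0,0.03,0,0,0,65],[0,0,0,0,0,0,65]]}' > rows.txt && python3 nudge.py rows.txt; python3 tgt.py
```

```text
clock: 4.85
eef_pos: [481.9, 42.3, 19.8]
tool_rot: [-3.141, -0.001, 2.86]
force: [-2.2, 0.7, 4.0]
width: 64.8
gripper_force: 2.2
t 4.85 fixture TCP [-105.3   -2.2   19.8] tilt/yaw err [0.    0.001 0.001] w 64.8 F fix [-2.3  0.   4. ]
```

In the tool's units: 2 mm is 0.04, 1.5 mm is 0.03.

```bash
echo '{"ticks": [[0,0,0.04,0,0,0,65],[0,0,0.03,0,0,0,65],[0,0,0,0,0,0,65]]}' > rows.txt && python3 nudge.py rows.txt; python3 tgt.py
```

```text
clock: 5.15
eef_pos: [480.3, 42.7, 16.3]
tool_rot: [-3.141, -0.003, 2.86]
force: [-3.2, 1.9, 7.9]
width: 65.2
gripper_force: 4.3
t 5.15 fixture TCP [-106.9   -2.3   16.3] tilt/yaw err [0.001 0.003 0.   ] w 65.2 F fix [-3.6  0.9  7.9]
```

In the tool's units: 2 mm is 0.04.

```bash
echo '{"ticks": [[0,0,0.04,0,0,0,65],[0,0,0,0,0,0,65]]}' > rows.txt && python3 nudge.py rows.txt; python3 tgt.py
```

```text
clock: 5.35
eef_pos: [479.9, 42.8, 14.8]
tool_rot: [-3.141, -0.004, 2.86]
force: [-5.5, 2.1, 12.7]
width: 65.0
gripper_force: 7.2
t 5.35 fixture TCP [-107.3   -2.3   14.8] tilt/yaw err [0.001 0.004 0.001] w 65.0 F fix [-5.9  0.5 12.7]
```

In the tool's units: 1.5 mm is 0.03.

```bash
echo '{"ticks": [[0,0,0.03,0,0,0,65],[0,0,0,0,0,0,65]]}' > rows.txt && python3 nudge.py rows.txt; python3 tgt.py
```

```text
clock: 5.55
eef_pos: [479.9, 42.7, 14.2]
tool_rot: [-3.141, -0.004, 2.86]
force: [-6.6, 2.4, 23.7]
width: 65.0
gripper_force: 12.8
t 5.55 fixture TCP [-107.2   -2.3   14.2] tilt/yaw err [0.001 0.004 0.001] w 65.0 F fix [-7.   0.5 23.7]
```

```bash
echo '{"ticks": [[0,0.04,-0.008,0,0,0,65],[0,0.06,0,0,0,0,65],[0,0,0,0,0,0,65]]}' > rows.txt && python3 nudge.py rows.txt; python3 tgt.py; python3 -c "
from h import *;print(ctrl.read_state()['torque'])"
```

```text
clock: 5.85
eef_pos: [479.9, 43.1, 14.2]
tool_rot: [-3.136, -0.005, 2.856]
force: [-7.3, -7.1, 21.1]
width: 65.0
gripper_force: 11.2
t 5.85 fixture TCP [-107.4   -1.9   14.2] tilt/yaw err [0.006 0.005 0.004] w 65.0 F fix [-5.1 -8.8 21.1]
[-2.35168916  1.81252286 -0.26085082]
```

```bash
echo '{"ticks": [[0,0.06,0,0,0,0,65],[0,0.06,0,0,0,0,65],[0,0.06,0,0,0,0,65],[0,0,0,0,0,0,65]]}' > rows.txt && python3 nudge.py rows.txt; python3 tgt.py
```

```text
clock: 6.25
eef_pos: [481.6, 51.8, 14.1]
tool_rot: [-3.135, -0.006, 2.856]
force: [-9.3, -7.1, 21.3]
width: 64.9
gripper_force: 11.3
t 6.25 fixture TCP [-108.1    6.9   14.1] tilt/yaw err [0.006 0.006 0.004] w 64.9 F fix [-7.  -9.4 21.3]
```

```bash
echo '{"ticks": [[-0.02,0.06,-0.012,0,0,0,65],[-0.02,0.06,0,0,0,0,65],[0,0.06,0,0,0,0,65],[0,0,0,0,0,0,65]]}' > rows.txt && python3 nudge.py rows.txt; python3 tgt.py
```

```text
clock: 6.65
eef_pos: [484.0, 57.9, 14.3]
tool_rot: [-3.132, -0.01, 2.854]
force: [-11.2, -9.6, 21.7]
width: 65.2
gripper_force: 11.3
t 6.65 fixture TCP [-107.5   13.4   14.3] tilt/yaw err [0.01  0.01  0.006] w 65.2 F fix [ -8.1 -12.4  21.7]
```

In the tool's units: 3 mm is 0.06.

```bash
echo '{"ticks": [[0,0.06,0,0,0,0,65],[0,0.06,0,0,0,0,65],[0,0,0,0,0,0,65]]}' > rows.txt && python3 nudge.py rows.txt; python3 tgt.py
```

```text
clock: 6.95
eef_pos: [486.0, 64.5, 14.3]
tool_rot: [-3.133, -0.009, 2.855]
force: [-10.0, -8.6, 20.2]
width: 64.8
gripper_force: 12.0
t 6.95 fixture TCP [-107.4   20.3   14.3] tilt/yaw err [0.009 0.009 0.005] w 64.8 F fix [ -7.2 -11.   20.2]
```

In the tool's units: 3 mm is 0.06.

```bash
echo '{"ticks": [[0,0.06,0,0,0,0,65],[0,0.06,0,0,0,0,65],[0,0.06,0,0,0,0,65],[0,0,0,0,0,0,65]]}' > rows.txt && python3 nudge.py rows.txt; python3 tgt.py
```

```text
clock: 7.35
eef_pos: [488.6, 72.6, 14.3]
tool_rot: [-3.132, -0.009, 2.855]
force: [-10.3, -9.0, 20.1]
width: 65.2
gripper_force: 11.1
t 7.35 fixture TCP [-107.2   28.7   14.3] tilt/yaw err [0.009 0.009 0.005] w 65.2 F fix [ -7.4 -11.5  20.1]
```

```bash
echo '{"ticks": [[0,0.06,0,0,0,0,65],[0,0.06,0,0,0,0,65],[0,0,0,0,0,0,65]]}' > rows.txt && python3 nudge.py rows.txt; python3 tgt.py
```

```text
clock: 7.65
eef_pos: [490.7, 78.7, 14.3]
tool_rot: [-3.133, -0.008, 2.855]
force: [-10.4, -8.8, 21.2]
width: 64.9
gripper_force: 10.8
t 7.65 fixture TCP [-106.9   35.2   14.3] tilt/yaw err [0.009 0.008 0.005] w 64.9 F fix [ -7.6 -11.3  21.2]
```

In the tool's units: 3 mm is 0.06.

```bash
echo '{"ticks": [[0,0.06,0,0,0,0,65],[0,0,0,0,0,0,65]]}' > rows.txt && python3 nudge.py rows.txt; python3 tgt.py
```

```text
clock: 7.85
eef_pos: [491.6, 81.4, 14.3]
tool_rot: [-3.133, -0.008, 2.855]
force: [-9.6, -9.5, 20.4]
width: 65.1
gripper_force: 10.7
t 7.85 fixture TCP [-106.7   38.1   14.3] tilt/yaw err [0.009 0.008 0.005] w 65.1 F fix [ -6.5 -11.8  20.4]
```

In the tool's units: 3 mm is 0.06.

```bash
echo '{"ticks": [[0,0.06,0,0,0,0,65],[0,0,0,0,0,0,65]]}' > rows.txt && python3 nudge.py rows.txt; python3 tgt.py
```

```text
clock: 8.05
eef_pos: [493.0, 85.0, 14.4]
tool_rot: [-3.134, -0.007, 2.856]
force: [-9.0, -7.7, 20.1]
width: 64.9
gripper_force: 10.8
t 8.05 fixture TCP [-106.4   41.9   14.4] tilt/yaw err [0.008 0.007 0.004] w 64.9 F fix [-6.5 -9.9 20.1]
```

In the tool's units: 2 mm is 0.04.

```bash
echo '{"ticks": [[0,0.04,0,0,0,0,65],[0,0,0,0,0,0,65]]}' > rows.txt && python3 nudge.py rows.txt; python3 tgt.py; python3 - <<'E'
from h import *
b=ctrl.get_image("side")[100:230,240:360]; a=ctrl.get_image("scene")[130:260,180:300]
h=lambda i:cv2.resize(i,(390,422),interpolation=cv2.INTER_CUBIC)
cv2.imwrite("pics/c4.png",np.hstack([h(a),h(b)]))
E
```

```text
clock: 8.25
eef_pos: [493.6, 86.8, 14.4]
tool_rot: [-3.134, -0.007, 2.856]
force: [-9.3, -8.7, 20.0]
width: 65.4
gripper_force: 11.2
t 8.25 fixture TCP [-106.3   43.8   14.4] tilt/yaw err [0.008 0.007 0.004] w 65.4 F fix [ -6.5 -10.9  20. ]
```

```bash
echo '{"ticks": [[0,0.04,0,0,0,0,65],[0,0,0,0,0,0,65]]}' > rows.txt && python3 nudge.py rows.txt; python3 tgt.py
```

```text
clock: 8.55
eef_pos: [493.6, 86.8, 14.4]
tool_rot: [-3.131, -0.008, 2.855]
force: [-10.2, -12.7, 20.6]
width: 64.9
gripper_force: 11.8
t 8.55 fixture TCP [-106.4   43.8   14.4] tilt/yaw err [0.01  0.008 0.006] w 64.9 F fix [ -6.3 -15.   20.6]
```

In the tool's units: 2 mm is 0.04.

```bash
echo '{"ticks": [[0,0.04,0,0,0,0,65],[0,0,0,0,0,0,65]]}' > rows.txt && python3 nudge.py rows.txt; python3 tgt.py
```

```text
clock: 8.75
eef_pos: [493.6, 87.1, 14.4]
tool_rot: [-3.129, -0.009, 2.854]
force: [-9.9, -15.7, 21.1]
width: 64.9
gripper_force: 15.3
t 8.75 fixture TCP [-106.5   44.1   14.4] tilt/yaw err [0.012 0.009 0.007] w 64.9 F fix [ -5.1 -17.8  21.1]
```

The bolt has stopped at y≈44 with the side force rising. I'll use the last view to check.

```bash
python3 - <<'E'
from h import *
b=ctrl.get_image("side")[100:230,240:360]; a=ctrl.get_image("scene")[130:260,180:300]
h=lambda i:cv2.resize(i,(390,422),interpolation=cv2.INTER_CUBIC)
cv2.imwrite("pics/c5.png",np.hstack([h(a),h(b)]))
E
```

```text
(no output)
```

View pics/c5.png

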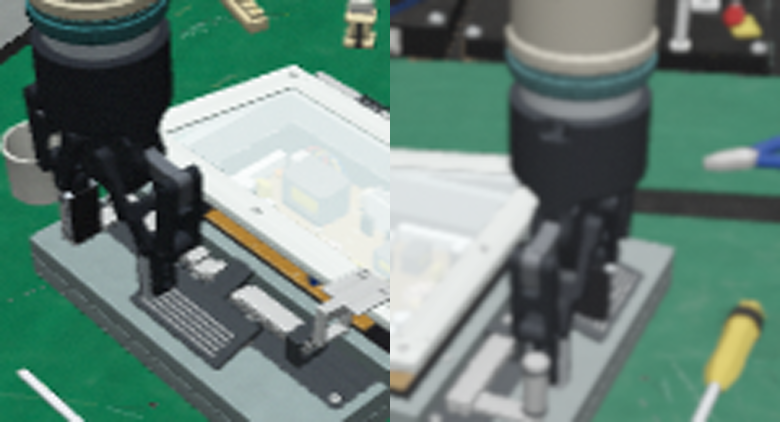

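The lid has risen and the peg is drawn, at about (537,365) in the side view. I'll take off the side load and then lift straight up.

```bash
echo '{"ticks": [[0,-0.06,0,0,0,0,65],[0,-0.06,0,0,0,0,65],[0,-0.06,0,0,0,0,65],[0,-0.02,0,0,0,0,65],[0,0,0,0,0,0,65]]}' > rows.txt && python3 nudge.py rows.txt; python3 tgt.py
```

```text
clock: 9.35
eef_pos: [493.7, 87.0, 14.8]
tool_rot: [-3.141, -0.005, 2.86]
force: [-8.2, 3.4, 18.2]
width: 64.7
gripper_force: 10.0
t 9.35 fixture TCP [-106.3   44.    14.8] tilt/yaw err [0.    0.005 0.   ] w 64.7 F fix [-8.8  1.  18.2]
```

In the tool's units: -40 mm is -0.8, 40 mm is 0.8.

```bash
echo '{"ticks": [[0.04,-0.02,-0.06,0,0,0,65],[0.04,-0.02,-0.08,0,0,0,65],[0,0,-0.1,0,0,0,65],[0,0,-0.2,0,0,0,65],[0,0,-0.4,0,0,0,65],[0,0,-0.6,0,0,0,65],[0,0,-0.8,0,0,0,65],[0.6,0,-0.6,0,0,0,65],[0.8,0,0,0,0,0,65],[0.8,0,0,0,0,0,65],[0,0,0,0,0,0,65],[0,0,0,0,0,0,65]]}' > rows.txt && python3 nudge.py rows.txt; python3 tgt.py; python3 - <<'E'
from fit import *
# numeric peg check: compare with predicted drawn/shut peg patches in both views
for n in ("scene","side"):
    im=ctrl.get_image(n); g=cv2.cvtColor(im,cv2.COLOR_BGR2GRAY)
    for y in (62,78,90,92,94,95,97,100):
        u=proj(n,w(r.x,[(-104,y,86)]))[0]; print(n,y,np.round(u,1),int(cv2.getRectSubPix(g,(3,3),tuple(map(float,u))).mean()))
    u=proj(n,w(r.x,[(-104,94,86)]))[0].round().astype(int); print(g[u[1]-6:u[1]+10,u[0]-10:u[0]+11])
    cv2.imwrite(f"pics/end_{n}.png",im)
E
```

```text
clock: 10.55
eef_pos: [386.8, 115.9, 156.4]
tool_rot: [3.141, 0.001, 2.861]
force: [1.1, -0.7, 0.6]
width: 64.7
gripper_force: 0.0
t 10.55 fixture TCP [-217.    42.1  156.4] tilt/yaw err [-0.001 -0.001 -0.001] w 64.7 F fix [ 1.3 -0.4  0.6]
[ 5.83618891e+02  1.51699102e+01 -2.81245507e-01] [[-0.4, -0.5], [-1.3, -2.1], [-0.6, 0.2], [-1.1, -0.4], [-0.6, -1.0], [0.3, -0.8], [0.3, -1.7], [-0.6, -0.8], [0.7, -2.0], [-0.2, -2.4], [0.8, -2.2], [-0.4, -1.6]]
peg tri [501.82599753 104.20542204  83.00540121] peg fit [500.91325128 103.59941379  86.        ] plate [478.15395162  24.8211536   64.        ]
scene 62 [210.6 195. ] 190
scene 78 [205.7 191.2] 88
scene 90 [202.1 188.4] 174
scene 92 [201.5 188. ] 201
scene 94 [200.9 187.5] 211
scene 95 [200.6 187.3] 212
scene 97 [200.  186.8] 205
scene 100 [199.2 186.1] 171
[[115 113 112 110 110 110 106 105 101  95  92  91  85  86  88  88  89  89
   88  89  85]
 [114 115 112 110 109 110 107 106 103 100  93  87  85  88  89  88  92  91
   92  89  89]
 [117 114 113 112 111 110 108 108 105 101  94  88  82  87  87  87  89  87
   87  89  87]
 [116 115 115 114 
[... 2073 characters left out ...]
4  87 118 168 199 207 207 207 205 198 184 175 174 175 174 173
  173 173 173]
 [102  99  98  98 112 150 184 199 202 201 198 185 163 161 172 175 174 174
  174 174 173]
 [103 104 104 102 101 120 151 171 180 180 171 156 142 157 172 176 175 175
  174 174 174]
 [103 105 105 103  98  98 118 138 147 148 137 125 133 163 174 176 176 175
  174 174 174]
 [105 105 104 104 103  99 103 108 113 116 114 118 141 168 175 175 175 175
  175 174 173]
 [105 105 105 110 118 120 124 125 129 133 136 138 150 169 175 175 175 175
  175 174 173]
 [105 104 108 121 135 131 137 144 149 150 148 144 153 170 174 175 175 176
  175 175 174]
 [104 107 117 140 152 138 140 150 154 153 148 144 152 168 173 174 175 176
  176 175 174]]
```

```bash
python3 - <<'E'
from h import *
o=[("scene","sc",(180,145)),("side","si",(165,140))]
for n,f,(x0,y0) in o:
    A=cv2.cvtColor(cv2.imread(f"pics/{f}.png"),cv2.COLOR_BGR2GRAY); e=cv2.cvtColor(cv2.imread(f"pics/end_{n}.png"),cv2.COLOR_BGR2GRAY)
    B=cv2.resize(e[y0:y0+A.shape[0]//4,x0:x0+A.shape[1]//4],None,fx=4,fy=4,interpolation=cv2.INTER_CUBIC)
    for nm,(a,b,c,d) in {"plate":(165,265,120,100) if n=="scene" else (525,150,75,85),"ledge":(320,430,80,80) if n=="scene" else (440,330,100,100)}.items():
        t=A[b:b+d,a:a+c]; s=B[b-16:b+d+16,a-16:a+c+16]; m=cv2.matchTemplate(s,t,cv2.TM_CCOEFF_NORMED); print(n,nm,"shift px/4",np.array(cv2.minMaxLoc(m)[3])-16,m.max())
E
python3 tgt.py
```

```text
scene plate shift px/4 [0 0] 0.95800143
scene ledge shift px/4 [0 0] 0.99946463
side plate shift px/4 [0 0] 0.9993376
side ledge shift px/4 [1 0] 0.9140603
t 10.65 fixture TCP [-215.4   42.3  156.2] tilt/yaw err [-0.001 -0.002  0.001] w 65.1 F fix [-0.3  0.1 -0.3]
```

```bash
python3 -c "
from cell import ctrl; print(ctrl.finish_job())"
```

```text
the job is handed in; nothing more can be done
None
```

The job is handed in, verdict not shown: the bolt is drawn about 32 mm to its stop, the catch is back at its rest height, the lid has risen, the arm is clear, and I did not re-check the loose things afterwards.

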